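# Check a jack screw's thread with the coarse pitch comb

### The arm

A 6-joint arm with a two-finger parallel gripper is mounted at the origin on the work surface. World frame = base frame: x ahead of the robot, y to its left, z up, the work surface at z = 0. Lengths are in m, angles in rad, forces in N, time in s.
With the tool pointing down it reaches from about 0.325 to 0.9 m from the base axis. Payload 6.1 kg.
Tool frame: the origin (TCP) lies midway between the tips of the shut fingers; the grasp point (between the pads) lies r.hold_point_z behind it (r.hold_point_z is the distance from the TCP to the grasp point, in m); x points along the fingers, y is the direction in which the jaws open and shut, and the axes are right-handed (so a half turn about x gives the same grasp; the last joint's range is limited). The gripper opens to 85 mm and grips with 20 to 120 N. Pads are 22 mm wide; open, the fingers measure 114 mm over their backs; the gripper's body (76 mm by 85 mm) begins 54 mm behind the grasp point. The pads swing forward as they close: fully open they stand 13 mm farther back than shut.
Start: joints at [-1.297, 0.22, 1.526, -0, 1.395, -0.126], TCP at [0.243, -0.576, 0.231] pointing down, gripper open.
Joint ranges: [-2.98, 2.98], [-0.91, 2.08], [0.09, 2.57], [-1.24, 4.39], [0.2, 2.65], [-2.68, 2.68]. Speed limits (rad/s): [2.57, 2.57, 3.01, 3.14, 3.14, 3.14].

### API

Orientations are given as a unit quaternion [x, y, z, w].
In Python, from station import r gives the robot as it stands. The module is installed in compiled form; this text tells all that it offers.
- The arm moves only by the shell command python3 -m jog 'ROWS' [FORCE]. ROWS is JSON, a list of rows, each a list of 7 numbers: the opening, from -1 (shut) to 1 (fully open), so that 0 is half open, then the shift along the tool's x, y, z in m, then the turn, a rotation vector about the tool's x, y, z in degrees. In form: [[fingers, dx, dy, dz, rx, ry, rz], ...]. A call has 1 to 8 rows; each row shifts and turns the commanded pose from where the row before left it, along the tool's axes as they then stand; what a row does not reach is not made up. A row lasts 1/10 s, in which the tool goes at most 50 mm and 8.59 degrees, less where a joint would pass 70% of its speed; a pose out of reach is approached as far as the arm can. A call is refused whole if a number of a shift passes 0.05 or a number of a turn 8.59, either way. A call with a gripper value outside its range is refused whole. The fingers move at their own pace and stop on an object; FORCE is the grip in N (left out, the last holds). Time passes only in rows, so rows that do not move let the fingers close. It gives the time, the measured TCP pose, the force and the opening at its end, in the units of the state.
- r.sense(): the state, without advancing time (a new reading comes with each control period).
- r.read_camera(name): name is "scene" or "top" or "wrist"; returns a dict with "pixels" (400x640x3 uint8, blue, green, red), "depth" (400x640 float32, m along the optical axis (not along the pixel's ray), 0 where there is no reading), "K" (3x3 intrinsics, pixels), "position" and "rotation" of the camera in the world; the wrist camera has in their place "tool_from_camera" (4x4, takes a point from camera to tool coordinates, whose origin is the TCP and whose axes are the tool frame's). Camera axes: x right, y down, z forward; pixel columns grow to the right and rows downward; lengths in m; the calibration is good to about 2 mm. A picture is of the moment at which its call begins: read the wrist's pose just before it.
- r.hand_in(): hands the job in, once; it reports no verdict.
The state is a dict: "time_s": time; "joint_positions": joint angles; "qd": joint speeds; "tau": joint torques, N m; "position": TCP position; "ee_rot": TCP orientation; "force": force on the tool from outside, world axes, zero at the start; "moment": the same for the moment, N m; "gripper_width": finger opening in m.
Only numpy, scipy, OpenCV 4.12 (cv2) and the standard library are available. Lean on these libraries where they do the work, as an engineer would, in place of code of your own. Each camera call takes 0.05 s, during which the arm holds its last target.

### The job

Check the pitch of the jack screw in the grey stand: take the coarse thread comb (the one with the block handle and wide teeth) from the wooden rack, bring it down through the slots of the stand's two uprights and feel along the screw until its teeth drop fully home into the thread. Let go of it, then check that it sits flat by pressing gently down with the fingertips on its top edge, first left and then right of the handle as seen from the robot, and leave it standing seated in the thread. Keep every push on the screw light: a few newtons are plenty, 45 N is too much; and do not disturb the fine comb or anything else on the bench.

Things in the scene. Friction and masses are not known exactly. Their poses are not given: they have to be found in the camera images.
- stand: Grey checking stand, fixed to the bench: base 90 x 165 x 12 mm, origin at the centre of its underside; z up, its y axis runs along the screw and points roughly to the robot's left. Two uprights, 10 mm thick along y and 50 mm wide, centred at y = +66 and -66 mm, hold the plain ends of the screw. A seated comb stands along y in the slots on top of both.
- stand_slots (a point): Midway between the stand's two slots, level with the tops of the uprights (93 mm above the bench), axes as the stand's. Each upright has a slot in its top, 11 mm wide in x, on the centre line, its mouth flared to about 22 mm over the last 11 mm; the slots go down past the thread crests and are open at both ends, so a comb can slide along y.
- screw_axis (a point): On the screw's axis midway between the uprights, 50 mm above the bench, axes as the stand's. The steel screw is held fast; 44 mm diameter, square thread of 14 mm pitch and 6.5 mm depth over the whole length between the uprights. Crests 7.6 mm wide, grooves 6.4 mm wide with straight sides.
- stand_crest (a point): Height of the top of the thread crests (72 mm above the bench), midway between the uprights on the centre line, axes as the stand's. WHERE along y the crests lie is not measured: it differs each time by up to 7 mm either way (a full pitch in all) and has to be felt or seen. Teeth resting on crests leave the comb 6 mm too high; when home, its plate lies on the crests.
- coarse_center (a point): Centre of the coarse comb, half-way up. Axes: z up, y along the comb, x through its thickness; about 200 g, 160 mm long, 64 mm high: teeth, a steel plate 8 mm thick and 24 mm high, then a black block handle. Starts loose in a rack slot. Fully home it is 26 mm above stand_crest (teeth on the crests: 32 mm) and within 25 mm of it along y. Either way round will do.
- coarse_handle (a point): Centre of the coarse comb's block handle, 15 mm above coarse_center: 12 mm thick (x), 30 mm long (y), 34 mm high. Grip it here across x. The plate's top edge, 8 mm wide, is 17 mm below this point (24 mm above the crests when home); press it beside the handle, about 34 mm from the middle.
- coarse_teeth (a point): Tip of the middle tooth of the coarse comb, 32 mm below coarse_center. 7 square teeth at 14 mm pitch along y (this one in the middle), 6 mm deep, 4.8 mm wide, so 0.8 mm play on each side in a groove; as thick as the plate.
- fine_center (a point): Centre of the fine comb (leave it alone): same size, but finer teeth (6 mm pitch) and a round handle 18 mm in diameter. Stands in the other slot of the rack.
- rack: Wooden rack fixed to the bench, base 135 x 170 x 6 mm, origin at the centre of its underside. Two slots along its y at x = -38 and +38 mm, 11 mm wide, between short posts at y = +66 and -66 mm whose tops are 38 mm above the bench. The ends of each comb's plate rest on ledges 16 mm above the bench, teeth hanging free 10 mm above it. The combs may be in either slot; handles 76 mm apart.
- hex_nut: Bystander: big dark hexagon nut, 44 mm across, 22 mm high.
- bearing: Bystander: ball bearing, 62 mm across, 17 mm high.
- tin: Bystander: plain metal tin, 54 mm across, 110 mm high, origin at its underside.
- grease_jar: Bystander: grey jar, 70 mm across, 75 mm high.
- spanner: Bystander: spanner lying across the bench, 200 mm.
- pulley: Bystander: dark steel pulley, 90 mm across, 32 mm high.
- carton: Bystander: cardboard carton, 90 x 120 x 70 mm.
- bush: Bystander: upright brass bush, 32 mm across, 50 mm high.

How it is judged:
On the way, in this order (a step that is already met when the one before it is completed fails the run):
1. the coarse comb is fully home in the thread (plate on the crests), upright and level (z of coarse_center in the frame of stand_crest below 0.0278 m and horizontal distance between coarse_center and stand_crest below 0.025 m and angle between the y axis of coarse_center and the y axis of stand_crest, either way round below 0.06 rad and angle between coarse_center's own z axis and vertical below 0.15 rad), for 0.3 s.
2. its top edge left of the handle is pressed with the fingers (1.5 N or more), the comb staying home (contact force between the fingers and coarse_comb above 1.5 N and horizontal distance between the grasp point and coarse_center above 0.022 m and y of the grasp point in the frame of stand_crest above 0 m and z of coarse_center in the frame of stand_crest below 0.0278 m), for 0.1 s.
3. its top edge right of the handle is pressed with the fingers (1.5 N or more), the comb staying home (contact force between the fingers and coarse_comb above 1.5 N and horizontal distance between the grasp point and coarse_center above 0.022 m and y of the grasp point in the frame of stand_crest below 0 m and z of coarse_center in the frame of stand_crest below 0.0278 m), for 0.1 s.
At the end, for the whole second after the job is handed in: The coarse comb stands released and at rest in the stand's slots with its teeth fully home in the thread: its centre 22 to 27.8 mm above the crests and within 25 mm of the middle of the screw, its length along the screw within 0.06 rad (level), leaning less than 0.15 rad (all of step 1 and z of coarse_center in the frame of stand_crest above 0.022 m and linear speed of coarse_comb below 0.02 m/s); the robot touches nothing.
It fails at once if the comb is pushed against the stand or screw with more than 45 N (contact force between coarse_comb and stand above 45 N).
It fails at once if the robot pushes on the stand or screw with more than 45 N (contact force between any of the fingers, the arm and stand above 45 N).
It fails at once if the fine comb is moved by more than 20 mm (distance of fine_center from where it was at the start of the episode above 0.02 m).
It fails at once if a bystander is moved by more than 30 mm (distance of any of hex_nut, bearing, tin, grease_jar, spanner, pulley, carton, bush from where it was at the start of the episode above 0.03 m).
It also fails if it takes over 67 s, if anything falls off the work surface, if the arm or the gripper's body presses on something with over 40 N, if the wrist force passes 120 N, or if a joint passes its speed limit or range.

## Working session

There is one attempt and no reset: what is moved stays moved. The work goes in short steps, Python scripts to look and compute and a shell command to move; the robot and the scene stay as the last step left them, time stands still between calls to the robot, and variables do not carry over. Pictures are saved under pics/ and viewed, and the job is handed in when it is done.

```bash
ls; mkdir -p pics; python3 - <<'E'
from station import r
import cv2,numpy as np
print(r.sense(), r.hold_point_z)
for n in ["scene","top","wrist"]:
    c=r.read_camera(n)
    cv2.imwrite(f"pics/{n}0.png",c["pixels"])
    np.savez(f"{n}0.npz",**c)
    print(n,c["K"].tolist(),c.get("position"),c.get("rotation"),c.get("tool_from_camera"))
E
```

```text
pics
{'time_s': 0.0, 'joint_positions': array([-1.29710650e+00,  2.21201220e-01,  1.52758252e+00, -1.99391531e-06,
        1.39472519e+00, -1.26083342e-01]), 'qd': array([-0.0008641 ,  0.000323  ,  0.00057057, -0.00060399, -0.00032231,
       -0.00011033]), 'tau': array([-4.10447262e-05, -4.96896672e+01, -3.89397061e+01, -3.43189358e-04,
        1.10714638e-02, -2.16521244e-05]), 'position': array([ 0.24309861, -0.57513638,  0.23022982]), 'ee_rot': array([-0.69297666, -0.1410775 ,  0.69307796, -0.13972628]), 'force': array([ 0.29881241,  0.85938706, -0.25196591]), 'moment': array([ 0.01641261, -0.04059124,  0.0080502 ]), 'gripper_width': 0.08556450998583415} 0.0187
scene [[368.6358339850796, 0.0, 323.24958225378424], [0.0, 368.6358339850796, 193.40693617900033], [0.0, 0.0, 1.0]] [ 0.98597233 -0.51582313  0.82822305] [ 0.89576038  0.26916535 -0.11106572 -0.33589845] None
top [[498.71429291245187, 0.0, 323.21365196785524], [0.0, 498.71429291245187, 207.85944069980357], [0.0, 0.0, 1.0]] [ 0.54135779 -0.01742145  1.45830429] [-0.70279835  0.71071036 -0.01015685  0.0293615 ] None
wrist [[279.45511571891217, 0.0, 320.3604814647433], [0.0, 279.45511571891217, 196.96689271487423], [0.0, 0.0, 1.0]] None None [[ 1.69950143e-04 -3.18112615e-01  9.48052918e-01 -1.42942446e-01]
 [ 9.99999960e-01  2.68079750e-04 -8.93099786e-05  8.97922572e-04]
 [-2.25743159e-04  9.48052895e-01  3.18112647e-01 -8.13168680e-02]
 [ 0.00000000e+00  0.00000000e+00  0.00000000e+00  1.00000000e+00]]
```

View pics/top0.png

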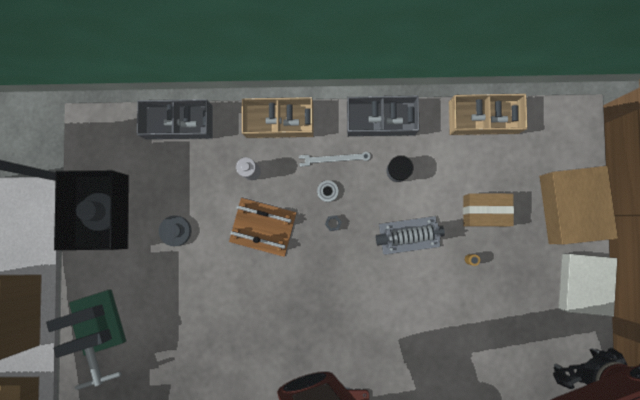

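View pics/scene0.png

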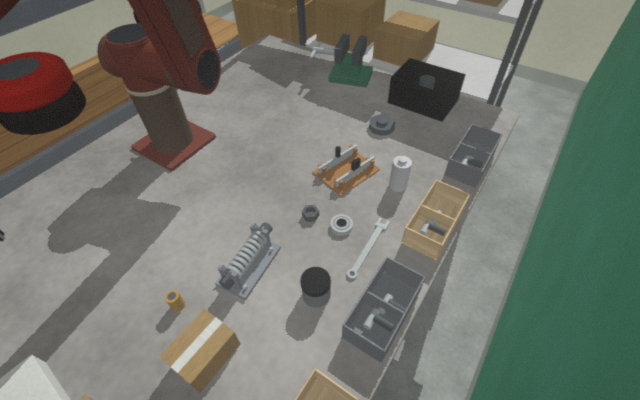

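```bash
python3 - <<'E'
import cv2,numpy as np
a=cv2.imread("pics/top0.png"); s=cv2.imread("pics/scene0.png")
A=cv2.resize(a[185:270,215:310],None,fx=4,fy=4,interpolation=2)
B=cv2.resize(a[195:270,365:460],None,fx=4,fy=4,interpolation=2)
C=cv2.resize(s[130:210,295:395],None,fx=4,fy=4,interpolation=2)
D=cv2.resize(s[210:310,205:305],None,fx=4,fy=3.5,interpolation=2)
im=np.zeros((700,800,3),np.uint8)
im[:340,:380]=A; im[:300,400:780]=B; im[340:660,:400]=C; im[340:690,400:800]=D
cv2.imwrite("pics/crop0.png",cv2.resize(im,None,fx=.85,fy=.85))
E
```

```text
(no output)
```

View pics/crop0.png

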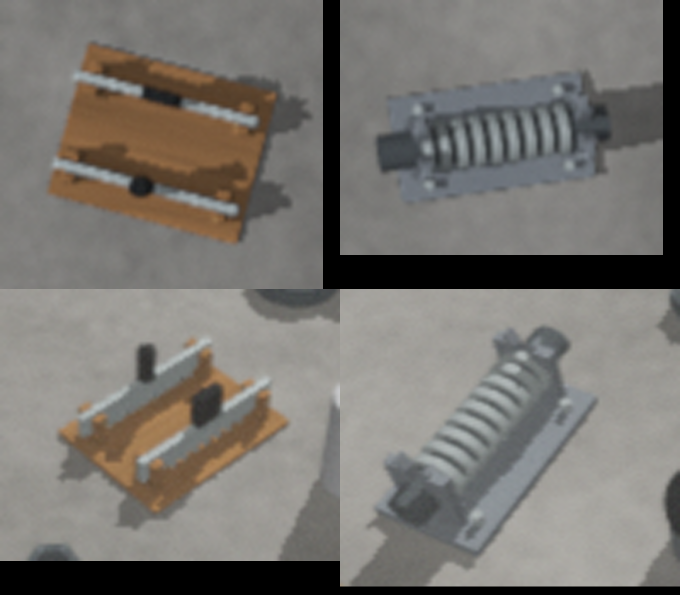

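```bash
cat > h.py <<'E'
import numpy as np,cv2
from scipy.spatial.transform import Rotation as R
def load(n): return dict(np.load(n))
def ray(c,u,v,z,pos=None,rot=None):
    pos=c["position"] if pos is None else pos
    M=R.from_quat(c["rotation"]).as_matrix() if rot is None else rot
    d=M@np.array([(u-c["K"][0,2])/c["K"][0,0],(v-c["K"][1,2])/c["K"][1,1],1])
    return pos+d*(z-pos[2])/d[2]
def proj(c,p):
    M=R.from_quat(c["rotation"]).as_matrix()
    q=M.T@(np.array(p)-c["position"]); q=c["K"]@q; return q[:2]/q[2]
def cloud(c,pos=None,M=None):
    d=c["depth"]; v,u=np.mgrid[:400,:640]
    K=c["K"]; p=np.stack([(u-K[0,2])/K[0,0]*d,(v-K[1,2])/K[1,1]*d,d],-1)
    if M is None: pos=c["position"];M=R.from_quat(c["rotation"]).as_matrix()
    return p@M.T+pos
E
python3 - <<'E'
from h import *
c=load("top0.npz");P=cloud(c);im=c["pixels"].astype(int)
hsv=cv2.cvtColor(c["pixels"],cv2.COLOR_BGR2HSV)
# floor check
print("floor z",np.median(P[300:330,220:300,2]))
# rack
def reg(u0,u1,v0,v1):
    m=np.zeros((400,640),bool);m[v0:v1,u0:u1]=1;return m
A=reg(222,302,190,262)
wood=A&(hsv[...,1]>90)&(hsv[...,0]<25)
pl=A&(hsv[...,1]<50)&(hsv[...,2]>130)
n,l,st,ce=cv2.connectedComponentsWithStats((wood|pl|(A&(hsv[...,2]<40))).astype(np.uint8))
i=1+st[1:,4].argmax(); cnt=cv2.findContours((l==i).astype(np.uint8),0,1)[0][0]
print(st[i],cv2.minAreaRect(cnt))
w=wood&(P[...,2]<.015); cnts=cv2.findContours(wood.astype(np.uint8),0,1)[0]
rc=cv2.minAreaRect(np.vstack(cnts));print("wood",rc)
cs=np.array([ray(c,*q,.006) for q in cv2.boxPoints(rc)]);print(cs.round(4),np.linalg.norm(np.diff(cs,axis=0),axis=1),cs.mean(0))
# plates by z
for m,name in ((A&(P[...,2]>.055),"handle"),):
    n,l,st,ce=cv2.connectedComponentsWithStats(m.astype(np.uint8))
    for i in range(1,n):
        if st[i,4]>5:
            print(name,st[i],ce[i],P[l==i].mean(0).round(4),P[l==i][:,2].max(), 'ray74',ray(c,*ce[i],.074).round(4))
# plates top line
n,l,st,ce=cv2.connectedComponentsWithStats((A&(hsv[...,1]<60)&(hsv[...,2]>110)&(P[...,2]>.028)).astype(np.uint8))
for i in range(1,n):
    if st[i,4]>10:
        v,u=np.where(l==i); q=np.array([ray(c,a,b,.040) for a,b in zip(u,v)])
        vx=cv2.fitLine(q[:,:2].astype(np.float32),cv2.DIST_L2,0,.01,.01).ravel()
        print("plate",st[i],q.mean(0).round(4),np.degrees(np.arctan2(vx[1],vx[0])),vx.round(4),np.ptp(q@np.r_[vx[:2],0]))
        
# stand
S=reg(368,455,205,265)
m=S&(P[...,2]>.004)&(P[...,2]<.12)
for lo,hi in ((.004,.02),(.08,.12),(.06,.078)):
    n,l,st,ce=cv2.connectedComponentsWithStats((S&(P[...,2]>lo)&(P[...,2]<hi)).astype(np.uint8))
    for i in range(1,n):
        if st[i,4]>8: print(lo,st[i],ce[i].round(2),P[l==i].mean(0).round(4))
E
```

```text
floor z -0.001100646010311901
[ 223  197   73   60 2602] ((255.27505493164062, 224.9097442626953), (71.78208923339844, 46.141807556152344), 15.5241117477417)
wood ((262.35723876953125, 226.673095703125), (57.19417190551758, 45.60677719116211), 15.068489074707031)
[[0.5284 0.2986 0.006 ]
 [0.657  0.2636 0.006 ]
 [0.6114 0.1016 0.006 ]
 [0.4836 0.137  0.006 ]] [0.133275   0.16833264 0.13264485] [0.57013414 0.20019075 0.006     ]
handle [257 210  11   6  48] [261.95833333 212.58333333] [0.6066 0.1868 0.101 ] 1.4583042896486356 ray74 [0.6079 0.1908 0.074 ]
handle [253 237   7   6  36] [256.         239.36111111] [0.5335 0.2082 0.0709] 0.07692855270886301 ray74 [0.5335 0.2077 0.074 ]
plate [237 205  20   8  55] [0.6213 0.2416 0.04  ] 74.095795 [0.274  0.9617 0.6213 0.2416] 0.0581629960882909
plate [269 215  22   7  53] [0.5936 0.1419 0.04  ] 75.98114 [0.2422 0.9702 0.5936 0.1419] 0.06115885217694195
plate [231 231  22   9  61] [0.5467 0.2562 0.04  ] 74.273026 [0.2711 0.9626 0.5467 0.2562] 0.06428408115576467
plate [263 241  22   7  54] [0.5195 0.1596 0.04  ] 74.999405 [0.2588 0.9659 0.5195 0.1596] 0.061658460424358186
0.004 [379 216  59  18 464] [406.89 223.5 ] [ 0.5744 -0.2199  0.0107]
0.004 [382 239  58  15 439] [410.26 246.31] [ 0.5086 -0.2283  0.0107]
0.08 [435 222   4   8  20] [436.55 226.6 ] [ 0.5633 -0.2899  0.0864]
0.08 [387 229   4   8  21] [388.48 233.  ] [ 0.5473 -0.1586  0.086 ]
0.08 [436 233   5   8  23] [438.09 236.3 ] [ 0.5368 -0.2936  0.0857]
0.08 [388 240   5   8  23] [390.09 243.09] [ 0.5196 -0.1626  0.0855]
0.06 [376 226  69  19 616] [410.67 234.67] [ 0.5421 -0.2219  0.0663]
```

```bash
cat >> h.py <<'E'
def plan(st,target_xy,z,yaw):
    """yaw: world angle of tool y axis (deg); returns errors in tool frame, tool pointing down"""
    M=R.from_quat(st["ee_rot"]).as_matrix()
    y=np.array([np.cos(np.radians(yaw)),np.sin(np.radians(yaw)),0]);x=np.array([0,0,-1.])
    T=np.column_stack([x,y,np.cross(x,y)])
    T2=np.column_stack([x,-y,np.cross(x,-y)])
    d=np.r_[target_xy,z]-st["position"]
    for t in (T,T2):
        rv=np.degrees(R.from_matrix(M.T@t).as_rotvec())
        print("shift(now axes)",(M.T@d*1000).round(1),"shift(target axes)",(t.T@d*1000).round(1),"rotvec",rv.round(2))
E
python3 - <<'E'
from h import *
from station import r
s=r.sense();print(R.from_quat(s["ee_rot"]).as_matrix().round(3))
plan(s,[.5418,-.2262],.25,7.2)
plan(s,[.607,.190],.2,-15.5)
E
```

```text
[[-0.     0.389 -0.921]
 [ 0.001 -0.921 -0.389]
 [-1.    -0.002 -0.   ]]
shift(now axes) [ -19.2 -205.3 -411. ] shift(target axes) [ -19.6  340.1 -308.9] rotvec [-7.43e+01 -7.00e-02  7.00e-02]
shift(now axes) [ -19.2 -205.3 -411. ] shift(target axes) [ -19.6 -340.1  308.9] rotvec [1.057e+02 7.000e-02 7.000e-02]
shift(now axes) [  31.4 -563.3 -633. ] shift(target axes) [  30.4  146.2 -834.7] rotvec [-5.16e+01 -5.00e-02  8.00e-02]
shift(now axes) [  31.4 -563.3 -633. ] shift(target axes) [  30.4 -146.2  834.7] rotvec [1.284e+02 9.000e-02 6.000e-02]
```

```bash
python3 -m jog '[[0.5,0,-0.0205,-0.041,0,0,0],[0.5,0,-0.0205,-0.041,0,0,0],[0.5,0,-0.0205,-0.041,0,0,0],[0.5,0,-0.0205,-0.041,0,0,0],[0.5,0,-0.0205,-0.041,0,0,0],[0.5,0,-0.0205,-0.041,0,0,0],[0.5,0,-0.0205,-0.041,0,0,0],[0.5,0,-0.0205,-0.041,0,0,0]]' 60
python3 -m jog '[[0.5,0,-0.0205,-0.041,0,0,0],[0.5,0,-0.0205,-0.041,0,0,0],[0.5,0,0,0,-8.25,0,0],[0.5,0,0,0,-8.25,0,0],[0.5,0,0,0,-8.25,0,0],[0.5,0,0,0,-8.25,0,0],[0.5,0,0,0,-8.25,0,0],[0.5,0,0,0,-8.25,0,0]]'
python3 -m jog '[[0.5,0,0,0,-8.25,0,0],[0.5,0,0,0,-8.25,0,0],[0.5,0,0,0,-8.25,0,0],[0.5,0,0,0,0,0,0],[0.5,0,0,0,0,0,0]]'
python3 - <<'E'
from h import *
from station import r
s=r.sense();plan(s,[.5418,-.2262],.25,7.2)
c=r.read_camera("wrist");np.savez("w1.npz",pos=s["position"],q=s["ee_rot"],**c);cv2.imwrite("pics/w1.png",c["pixels"])
E
```

```text
time_s: 0.95
position: [0.4824, -0.2953, 0.2312]
ee_rot: [-0.693, -0.14, 0.693, -0.14]
force: [0.0, -0.1, -0.6]
gripper_width: 0.0641
time_s: 1.75
position: [0.5409, -0.2271, 0.2309]
ee_rot: [-0.569, -0.42, 0.569, -0.419]
force: [-0.9, 0.9, 0.2]
gripper_width: 0.0639
time_s: 2.25
position: [0.541, -0.2272, 0.2311]
ee_rot: [0.469, 0.529, -0.469, 0.529]
force: [0.3, 0.1, -0.2]
gripper_width: 0.0641
shift(now axes) [-18.9   0.9  -0.9] shift(target axes) [-18.9   0.9  -0.9] rotvec [-0.26 -0.02  0.02]
shift(now axes) [-18.9   0.9  -0.9] shift(target axes) [-18.9  -0.9   0.9] rotvec [1.7974e+02 3.0000e-02 2.0000e-02]
```

View pics/w1.png

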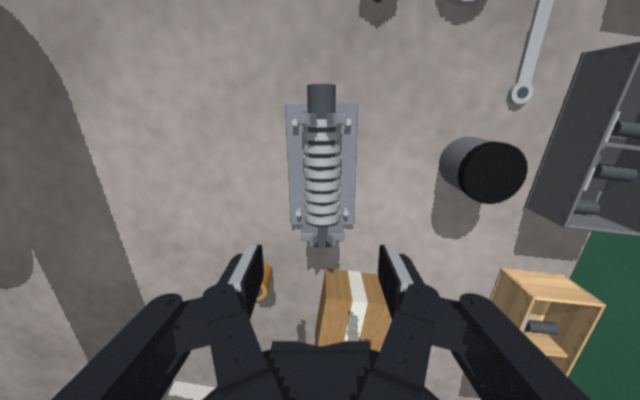

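```bash
cat >> h.py <<'E'
def wcam(c):
    M=R.from_quat(c["q"]).as_matrix();T=c["tool_from_camera"]
    return c["pos"]+M@T[:3,3], M@T[:3,:3]
E
python3 - <<'E'
from h import *
c=load("w1.npz");p,M=wcam(c);P=cloud(c,p,M)
print(p)
g=cv2.cvtColor(c["pixels"],cv2.COLOR_BGR2GRAY)
S=np.zeros((400,640),bool);S[85:250,280:365]=1
# uprights tops by depth
m=S&(P[...,2]>.083)&(P[...,2]<.12)
n,l,st,ce=cv2.connectedComponentsWithStats(m.astype(np.uint8))
for i in range(1,n):
    if st[i,4]>4: print(st[i],ce[i].round(1),P[l==i].mean(0).round(4),ray(c,*ce[i],.093,p,M).round(4))
b=S&(P[...,2]>.004)&(P[...,2]<.02)
cnt=np.vstack(cv2.findContours(b.astype(np.uint8),0,1)[0]);rc=cv2.minAreaRect(cnt)
q=np.array([ray(c,*k,.012,p,M) for k in cv2.boxPoints(rc)]);print(q.round(4),q.mean(0).round(4),np.linalg.norm(np.diff(q,axis=0),axis=1))
cv2.imwrite("pics/w1c.png",cv2.resize(c["pixels"][85:255,270:375],None,fx=3.5,fy=3.5,interpolation=2))
E
```

```text
[ 0.5311104  -0.14706276  0.37402018]
[306 113  11  12 105] [311.3 118.3] [ 0.5238 -0.1619  0.0895] [ 0.5239 -0.1618  0.093 ]
[327 113  13  11 107] [331.8 118.1] [ 0.5437 -0.1594  0.0895] [ 0.5436 -0.1592  0.093 ]
[297 117   8   5  14] [300.3 118.6] [ 0.5127 -0.1639  0.0834] [ 0.5133 -0.1634  0.093 ]
[310 233   8  12  78] [313.4 238.6] [ 0.5407 -0.292   0.0894] [ 0.5406 -0.2901  0.093 ]
[327 233  10  12  83] [331.5 238.5] [ 0.5609 -0.2893  0.0895] [ 0.5606 -0.2876  0.093 ]
[[ 0.4875 -0.1508  0.012 ]
 [ 0.575  -0.1385  0.012 ]
 [ 0.6048 -0.299   0.012 ]
 [ 0.504  -0.3135  0.012 ]] [ 0.5428 -0.2254  0.012 ] [0.08841709 0.16327393 0.10179802]
```

View pics/w1c.png

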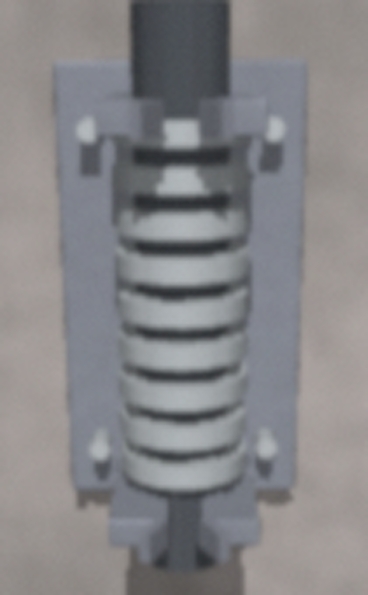

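```bash
cat >> h.py <<'E'
C0=np.array([.542,-.2258]);YAW=np.radians(7.3)
ux=np.array([np.cos(YAW),np.sin(YAW)]);uy=np.array([-np.sin(YAW),np.cos(YAW)])
def profile(c,pos,M,z=.072,off=(-.003,0,.003)):
    K=c["K"];g=cv2.cvtColor(c["pixels"],cv2.COLOR_BGR2GRAY).astype(np.float32)
    ys=np.arange(-.06,.0601,.0005);out=[]
    for o in off:
        W=np.array([np.r_[C0+ux*o+uy*y,z] for y in ys])
        q=(W-pos)@M;uv=q@K.T;uv=(uv[:,:2]/uv[:,2:]).astype(np.float32)
        out.append(cv2.remap(g,uv[:,:1].copy(),uv[:,1:].copy(),cv2.INTER_LINEAR).ravel())
    return ys,np.array(out).mean(0)
def edges(ys,f):
    d=np.gradient(cv2.GaussianBlur(f[None],(1,1),0)[0]);d=np.convolve(d,np.ones(3)/3,'same')
    dn=[round(ys[i]*1000,1) for i in range(2,len(ys)-2) if d[i]>4 and d[i]==d[i-2:i+3].max()]
    up=[round(ys[i]*1000,1) for i in range(2,len(ys)-2) if d[i]<-4 and d[i]==d[i-2:i+3].min()]
    return dn,up
def phase(v,p=14):
    a=np.angle(np.exp(2j*np.pi*np.array(v)/p));z=np.exp(1j*a).mean();return np.angle(z)*p/2/np.pi,abs(z)
E
python3 - <<'E'
from h import *
c=load("w1.npz");p,M=wcam(c);ys,f=profile(c,p,M)
print([int(x) for x in f[::2]])
a,b=edges(ys,f);print("dark->bright with +y (=-y edge of crest)",a,phase(a));print("bright->dark",b,phase(b))
c=load("top0.npz");ys,f=profile(c,c["position"],R.from_quat(c["rotation"]).as_matrix())
a,b=edges(ys,f);print("top",a,phase(a),b,phase(b))
E
```

```text
[77, 71, 70, 89, 118, 148, 169, 174, 176, 176, 175, 172, 165, 149, 125, 92, 72, 87, 116, 148, 170, 175, 176, 176, 175, 172, 164, 142, 111, 80, 63, 78, 120, 154, 171, 176, 176, 176, 176, 172, 165, 149, 120, 79, 64, 81, 115, 149, 170, 176, 176, 175, 175, 172, 163, 145, 113, 77, 63, 79, 114, 150, 170, 176, 177, 177, 176, 170, 154, 125, 87, 60, 54, 75, 121, 156, 172, 176, 177, 177, 176, 172, 161, 129, 84, 59, 55, 74, 113, 151, 172, 177, 178, 177, 176, 172, 153, 116, 76, 55, 55, 76, 117, 154, 173, 177, 178, 177, 176, 167, 143, 103, 66, 51, 54, 74, 118, 156, 174, 176, 177]
dark->bright with +y (=-y edge of crest) [np.float64(-56.0), np.float64(-42.0), np.float64(-28.0), np.float64(-14.0), np.float64(0.0), np.float64(14.0), np.float64(28.0), np.float64(42.0), np.float64(56.0)] (np.float64(0.0), np.float64(1.0))
bright->dark [np.float64(-45.5), np.float64(-32.0), np.float64(-18.0), np.float64(-4.0), np.float64(9.5), np.float64(23.5), np.float64(37.0), np.float64(51.0)] (np.float64(-4.312346374577744), np.float64(0.9754081960665093))
top [np.float64(-55.0), np.float64(-40.5), np.float64(-26.0), np.float64(-12.0), np.float64(2.5), np.float64(16.5), np.float64(29.5), np.float64(44.0), np.float64(58.0)] (np.float64(1.890237550569361), np.float64(0.9790410567492548)) [np.float64(-46.0), np.float64(-32.0), np.float64(-18.0), np.float64(-3.5), np.float64(10.5), np.float64(24.5), np.float64(38.5), np.float64(52.0)] (np.float64(-3.7500000000000004), np.float64(0.9937122098932426))
```

```bash
python3 -m jog '[[0.3,0,0,0,7.6,0,0],[0.3,0,0,0,7.6,0,0],[0.3,0,0,0,7.6,0,0],[0.3,0,0,0,0,0,0]]'
python3 - <<'E'
from h import *
from station import r
s=r.sense();plan(s,[.607,.19],.2,-15.5)
E
```

```text
time_s: 2.7
position: [0.5411, -0.2273, 0.2312]
ee_rot: [-0.564, -0.426, 0.564, -0.426]
force: [-0.7, -0.1, -0.4]
gripper_width: 0.0557
shift(now axes) [  31.2  -50.5 -419.4] shift(target axes) [  31.2  -48.  -419.7] rotvec [-0.34 -0.    0.01]
shift(now axes) [  31.2  -50.5 -419.4] shift(target axes) [ 31.2  48.  419.7] rotvec [1.7966e+02 2.0000e-02 0.0000e+00]
```

```bash
python3 -m jog '[[0.3,0,-0.005,-0.042,0,0,0],[0.3,0,-0.005,-0.042,0,0,0],[0.3,0,-0.005,-0.042,0,0,0],[0.3,0,-0.005,-0.042,0,0,0],[0.3,0,-0.005,-0.042,0,0,0],[0.3,0,-0.005,-0.042,0,0,0],[0.3,0,-0.005,-0.042,0,0,0],[0.3,0,-0.005,-0.042,0,0,0]]'
python3 -m jog '[[0.3,0,-0.005,-0.042,0,0,0],[0.3,0,-0.005,-0.042,0,0,0],[0.3,0.015,0,0,0,0,0],[0.3,0.015,0,0,0,0,0],[0.3,0,0,0,0,0,0]]'
python3 - <<'E'
from h import *
from station import r
s=r.sense();plan(s,[.607,.19],.2,-15.5)
c=r.read_camera("wrist");np.savez("w2.npz",pos=s["position"],q=s["ee_rot"],**c);cv2.imwrite("pics/w2.png",c["pixels"])
E
```

```text
time_s: 3.5
position: [0.5933, 0.1088, 0.2314]
ee_rot: [0.563, 0.428, -0.563, 0.428]
force: [0.1, -0.2, -0.5]
gripper_width: 0.0558
time_s: 4.0
position: [0.6041, 0.1894, 0.1973]
ee_rot: [-0.561, -0.428, 0.565, -0.427]
force: [-0.6, 0.3, -0.1]
gripper_width: 0.0555
shift(now axes) [-2.7  2.6 -1.4] shift(target axes) [-2.7  2.7 -1.4] rotvec [-0.12  0.19  0.32]
shift(now axes) [-2.7  2.6 -1.4] shift(target axes) [-2.7 -2.7  1.4] rotvec [179.88   0.5   -0.29]
```

View pics/w2.png

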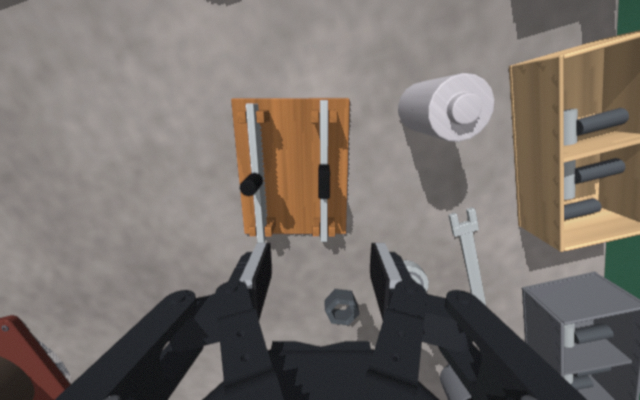

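```bash
python3 - <<'E'
from h import *
from station import r
c=load("w2.npz");p,M=wcam(c);P=cloud(c,p,M)
hsv=cv2.cvtColor(c["pixels"],cv2.COLOR_BGR2HSV)
A=np.zeros((400,640),bool);A[90:250,300:345]=1
h=A&(hsv[...,2]<60)
n,l,st,ce=cv2.connectedComponentsWithStats(h.astype(np.uint8));i=1+st[1:,4].argmax()
print(st[i],ce[i],P[l==i].mean(0))
t=(l==i)&(P[...,2]>.066);v,u=np.where(t);q=np.array([ray(c,a,b,.074,p,M) for a,b in zip(u,v)])
print("top",len(q),q.mean(0).round(4),np.median(P[t][:,2]))
ax=np.array([np.sin(np.radians(15.5)),np.cos(np.radians(15.5))]);print("len",np.ptp(q[:,:2]@ax),"mid along",(q[:,:2]@ax).min(),(q[:,:2]@ax).max(),np.ptp(q[:,:2]@np.array([ax[1],-ax[0]])))
pl=A&(hsv[...,1]<60)&(hsv[...,2]>110)&(P[...,2]>.030)&(P[...,2]<.05)
v,u=np.where(pl);q=np.array([ray(c,a,b,.040,p,M) for a,b in zip(u,v)])[:,:2]
f=cv2.fitLine(q.astype(np.float32),cv2.DIST_HUBER,0,.01,.001).ravel();print("plate yaw",np.degrees(np.arctan2(f[1],f[0]))-90,q.mean(0),"along",(q@ax).min(),(q@ax).max(),((q@ax).min()+(q@ax).max())/2)
d=f[:2]*np.sign(f[1]);o=f[2:];s=((q-o)@d);mid=o+d*(s.min()+s.max())/2;print("plate mid",mid,np.ptp(s))
E
```

```text
[319 165  11  34 362] [323.97513812 181.3121547 ] [0.60886277 0.19527162 0.07242559]
top 330 [0.6086 0.1942 0.074 ] 0.07403976200256113
len 0.030794812660530524 mid along 0.3339353825083047 0.3647301951688352 0.010041220076148938
plate yaw -15.266197 [0.61138866 0.20530536] along 0.26916716518396155 0.4273550379132553 0.34826110154860845
plate mid [0.60797662 0.19280398] 0.15820691483669583
```

```bash
python3 - <<'E'
from h import *
from station import r
s=r.sense();plan(s,[.6083,.1937],.1,-15.3)
E
```

```text
shift(now axes) [98.8  2.5 -5.6] shift(target axes) [98.8  2.1 -5.3] rotvec [-0.37  0.13  0.23]
shift(now axes) [98.8  2.5 -5.6] shift(target axes) [98.8 -2.1  5.3] rotvec [179.63   0.36  -0.21]
```

```bash
python3 -m jog '[[0.3,0.03,0.0025,-0.0055,-0.3,0.1,0.2],[0.3,0.035,0,0,0,0,0],[0.3,0.03,0,0,0,0,0],[0.3,0,0,0,0,0,0],[0.3,0,0,0,0,0,0]]'
python3 - <<'E'
from h import *
from station import r
s=r.sense();plan(s,[.6083,.1937],.041,-15.3)
E
```

```text
time_s: 4.55
position: [0.6105, 0.1942, 0.1068]
ee_rot: [0.564, 0.428, -0.562, 0.429]
force: [0.1, -0.6, 0.5]
gripper_width: 0.0557
shift(now axes) [65.8 -2.2  1.2] shift(target axes) [65.8 -2.   1.1] rotvec [-0.12 -0.08 -0.17]
shift(now axes) [65.8 -2.2  1.2] shift(target axes) [65.8  2.  -1.1] rotvec [ 1.7988e+02 -2.7000e-01  1.3000e-01]
```

```bash
python3 -m jog '[[0.2,0.02,-0.001,0.001,0,0,0],[0.1,0.02,0,0,0,0,0],[0.1,0.02,0,0,0,0,0],[0.1,0.003,0,0,0,0,0],[0.1,0,0,0,0,0,0],[0.1,0,0,0,0,0,0]]'
python3 - <<'E'
from h import *
from station import r
s=r.sense();plan(s,[.6083,.1937],.041,-15.3);print(s["position"],s["force"])
c=r.read_camera("wrist");np.savez("w3.npz",pos=s["position"],q=s["ee_rot"],**c);cv2.imwrite("pics/w3.png",c["pixels"])
E
```

```text
time_s: 5.15
position: [0.6112, 0.1948, 0.0458]
ee_rot: [0.565, 0.428, -0.56, 0.43]
force: [0.8, -0.1, 0.2]
gripper_width: 0.0469
shift(now axes) [ 4.8 -2.5  1.8] shift(target axes) [ 4.8 -2.5  1.8] rotvec [-0.05 -0.19 -0.39]
shift(now axes) [ 4.8 -2.5  1.8] shift(target axes) [ 4.8  2.5 -1.8] rotvec [179.95  -0.61   0.3 ]
[0.61118012 0.19480548 0.04584215] [ 0.77518427 -0.07553387  0.1623116 ]
```

View pics/w3.png

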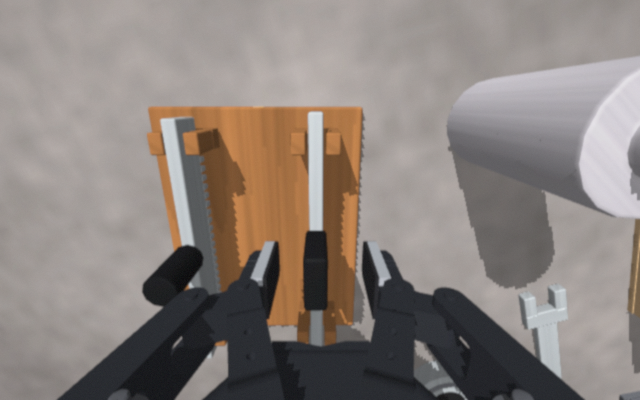

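```bash
python3 -m jog '[[0.1,0.004,-0.0025,0.0015,0,-0.2,-0.4],[0.1,0,0,0,0,0,0],[-1,0,0,0,0,0,0],[-1,0,0,0,0,0,0],[-1,0,0,0,0,0,0],[-1,0,0,0,0,0,0],[-1,0,0,0,0,0,0],[-1,0,0,0,0,0,0]]' 60
python3 - <<'E'
from h import *
from station import r
s=r.sense();plan(s,[.6083,.1937],.041,-15.3);print(s["position"],s["force"],s["gripper_width"])
c=r.read_camera("wrist");np.savez("w4.npz",pos=s["position"],q=s["ee_rot"],**c);cv2.imwrite("pics/w4.png",c["pixels"])
E
```

```text
time_s: 6.0
position: [0.6067, 0.1939, 0.0393]
ee_rot: [-0.561, -0.429, 0.563, -0.428]
force: [0.6, 0.4, 0.1]
gripper_width: 0.0113
shift(now axes) [-1.7  1.6 -0.2] shift(target axes) [-1.7  1.6 -0.2] rotvec [-0.04  0.1   0.19]
shift(now axes) [-1.7  1.6 -0.2] shift(target axes) [-1.7 -1.6  0.2] rotvec [ 1.7996e+02  3.0000e-01 -1.5000e-01]
[0.60665851 0.19390493 0.03933567] [0.59186876 0.36989237 0.08509391] 0.01133780188632952
```

View pics/w4.png

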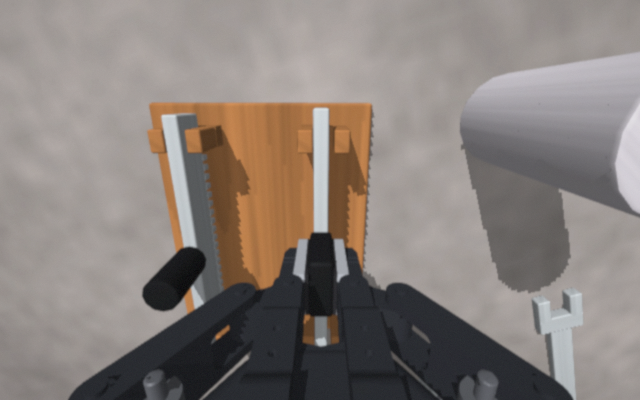

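```bash
python3 -m jog '[[-1,-0.01,0,0,0,0,0],[-1,-0.02,0,0,0,0,0],[-1,-0.03,0,0,0,0,0],[-1,-0.04,0,0,0,0,0],[-1,-0.04,0,0,0,0,0],[-1,-0.02,0,0,0,0,0],[-1,0,0,0,0,0,0],[-1,0,0,0,0,0,0]]'
python3 - <<'E'
from h import *
from station import r
s=r.sense();plan(s,C0-.0032*uy,.2,7.3);print(s["position"],s["force"],s["gripper_width"])
c=r.read_camera("wrist");np.savez("w5.npz",pos=s["position"],q=s["ee_rot"],**c);cv2.imwrite("pics/w5.png",c["pixels"])
E
```

```text
time_s: 6.85
position: [0.6067, 0.1939, 0.1986]
ee_rot: [-0.561, -0.43, 0.564, -0.428]
force: [0.1, -0.2, -3.0]
gripper_width: 0.0111
shift(now axes) [ -0.7  49.9 424.8] shift(target axes) [  -1.4 -117.5  411.3] rotvec [-22.64   0.07   0.27]
shift(now axes) [ -0.7  49.9 424.8] shift(target axes) [  -1.4  117.5 -411.3] rotvec [ 1.5736e+02  3.7000e-01 -1.0000e-01]
[0.60667767 0.19393152 0.19858406] [ 0.06768945 -0.15661225 -2.98346138] 0.011053287919041817
```

View pics/w5.png

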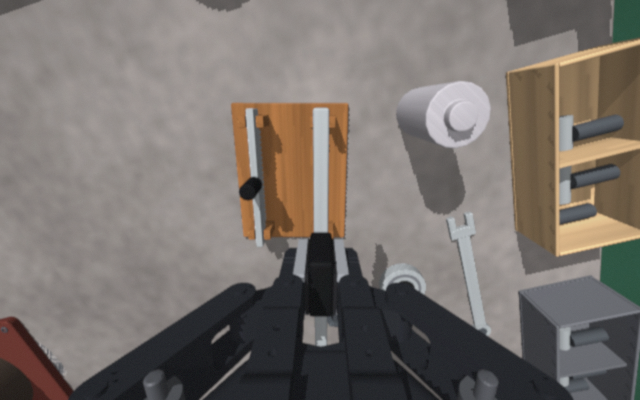

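```bash
python3 -m jog '[[-1,0,0.002,0.02,0,0,0],[-1,0,0.005,0.0425,0,0,0],[-1,0,0.005,0.0425,0,0,0],[-1,0,0.005,0.0425,0,0,0],[-1,0,0.005,0.0425,0,0,0],[-1,0,0.005,0.0425,0,0,0],[-1,0,0.005,0.0425,0,0,0],[-1,0,0.005,0.0425,0,0,0]]'
python3 -m jog '[[-1,0,0.005,0.0425,0,0,0],[-1,0,0.005,0.0425,0,0,0],[-1,0,0.0025,0.02,-4,0,0],[-1,0,0,0,-6,0,0],[-1,0,0,0,-6,0,0],[-1,0,0,0,-4.6,0,0],[-1,0,0,0,-2,0,0],[-1,0,0,0,0,0,0]]'
python3 - <<'E'
from h import *
from station import r
s=r.sense();plan(s,C0-.0032*uy,.14,7.3);print(s["position"],s["force"],s["gripper_width"])
E
```

```text
time_s: 7.7
position: [0.5568, -0.123, 0.1968]
ee_rot: [-0.56, -0.431, 0.564, -0.427]
force: [1.4, -1.2, -1.2]
gripper_width: 0.011
time_s: 8.5
position: [0.5417, -0.2258, 0.1969]
ee_rot: [0.466, 0.533, -0.469, 0.528]
force: [-0.7, -0.1, -2.3]
gripper_width: 0.0111
shift(now axes) [56.9  0.7  3.4] shift(target axes) [56.9  0.3  3.2] rotvec [-0.04 -0.15  0.45]
shift(now axes) [56.9  0.7  3.4] shift(target axes) [56.9 -0.3 -3.2] rotvec [179.96   0.7    0.24]
[ 0.54173997 -0.22583499  0.19693792] [-0.70734676 -0.11185618 -2.28997063] 0.011125494719539657
```

```bash
python3 -m jog '[[-1,0.02,0.0005,0.003,0,-0.1,0.3],[-1,0.025,0,0,0,0,0],[-1,0.015,0,0,0,0,0],[-1,0.006,0,0,0,0,0],[-1,0,0,0,0,0,0],[-1,0,0,0,0,0,0]]'
python3 - <<'E'
from h import *
from station import r
s=r.sense();plan(s,C0-.0032*uy,.125,7.3);print(s["position"],s["force"],s["gripper_width"])
c=r.read_camera("wrist");np.savez("w6.npz",pos=s["position"],q=s["ee_rot"],**c)
d=r.read_camera("scene");np.savez("s6.npz",**d);t=r.read_camera("top");np.savez("t6.npz",**t)
im=np.zeros((580,800,3),np.uint8)
im[:280,:448]=cv2.resize(c["pixels"],(448,280),interpolation=3)
im[:300,450:750]=cv2.resize(t["pixels"][190:270,370:450],(300,300),interpolation=2)
im[300:580,450:800]=cv2.resize(d["pixels"][200:304,200:330],(350,280),interpolation=2)
im[285:570,:440]=cv2.resize(c["pixels"][60:320,220:420][:,:],(440,285*1),interpolation=2)
cv2.imwrite("pics/m6.png",im)
E
```

```text
time_s: 9.1
position: [0.5445, -0.2298, 0.1346]
ee_rot: [0.467, 0.529, -0.467, 0.532]
force: [-0.6, -0.1, -1.8]
gripper_width: 0.0111
shift(now axes) [ 9.5 -2.  -1.1] shift(target axes) [ 9.6 -2.  -1.1] rotvec [-0.05  0.15 -0.12]
shift(now axes) [ 9.5 -2.  -1.1] shift(target axes) [9.6 2.  1.1] rotvec [179.95  -0.19  -0.24]
[ 0.54450614 -0.22979616  0.13455349] [-0.5745922  -0.13532587 -1.80762438] 0.011107795197350915
```

View pics/m6.png

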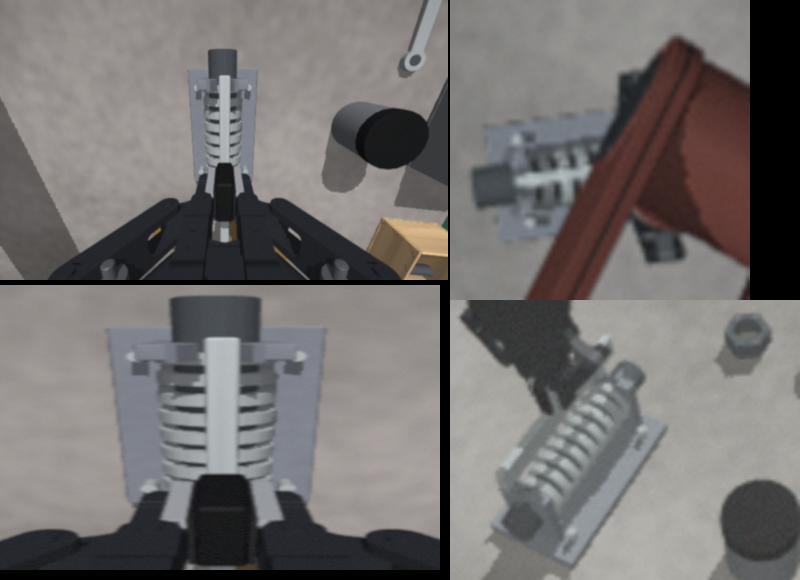

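```bash
python3 -m jog '[[-1,0.005,-0.002,-0.001,0,0.1,-0.1],[-1,0.008,0,0,0,0,0],[-1,0.006,0,0,0,0,0],[-1,0,0,0,0,0,0],[-1,0,0,0,0,0,0]]'
python3 - <<'E'
from h import *
from station import r
s=r.sense();plan(s,C0-.0032*uy,.102,7.3);print(s["position"],s["force"],s["gripper_width"])
E
```

```text
time_s: 9.75
position: [0.5417, -0.2287, 0.1143]
ee_rot: [0.467, 0.531, -0.468, 0.53]
force: [0.2, -0.7, -1.8]
gripper_width: 0.0112
shift(now axes) [12.3  0.7  0.4] shift(target axes) [12.3  0.7  0.4] rotvec [-0.04 -0.02  0.06]
shift(now axes) [12.3  0.7  0.4] shift(target axes) [12.3 -0.7 -0.4] rotvec [1.7996e+02 1.0000e-01 3.0000e-02]
[ 0.54165454 -0.22866683  0.11432565] [ 0.20914437 -0.66664083 -1.79484855] 0.011245304211393796
```

```bash
python3 -m jog '[[-1,0.004,0.0003,0,0,0,0],[-1,0.003,0,0,0,0,0],[-1,0,0,0,0,0,0],[-1,0,0,0,0,0,0]]'; python3 -m jog '[[-1,0.0015,0,0,0,0,0],[-1,0,0,0,0,0,0]]'; python3 -m jog '[[-1,0.0015,0,0,0,0,0],[-1,0,0,0,0,0,0]]'
```

```text
time_s: 10.15
position: [0.5422, -0.2288, 0.1077]
ee_rot: [0.467, 0.531, -0.468, 0.531]
force: [0.1, -0.4, -2.3]
gripper_width: 0.0113
time_s: 10.35
position: [0.5422, -0.2288, 0.1063]
ee_rot: [0.467, 0.531, -0.468, 0.531]
force: [-0.2, 0.3, -2.7]
gripper_width: 0.0114
time_s: 10.55
position: [0.5421, -0.2287, 0.1047]
ee_rot: [0.467, 0.531, -0.468, 0.531]
force: [-0.0, 0.1, -2.8]
gripper_width: 0.0114
```

```bash
for i in 1 ; do python3 -m jog '[[-1,0.001,0,0,0,0,0],[-1,0,0,0,0,0,0]]'; python3 -m jog '[[-1,0.001,0,0,0,0,0],[-1,0,0,0,0,0,0]]'; done
```

```text
time_s: 10.75
position: [0.5421, -0.2288, 0.1037]
ee_rot: [0.467, 0.531, -0.468, 0.531]
force: [0.2, 0.3, -2.1]
gripper_width: 0.011
time_s: 10.95
position: [0.5421, -0.2287, 0.1027]
ee_rot: [0.467, 0.531, -0.468, 0.531]
force: [-0.2, 0.3, -2.6]
gripper_width: 0.0112
```

```bash
python3 -m jog '[[-1,0.001,0,0,0,0,0],[-1,0,0,0,0,0,0]]'; python3 -m jog '[[-1,0.0007,0,0,0,0,0],[-1,0,0,0,0,0,0]]'
```

```text
time_s: 11.15
position: [0.5421, -0.2288, 0.1017]
ee_rot: [0.467, 0.531, -0.468, 0.531]
force: [-0.8, -0.3, -2.3]
gripper_width: 0.0111
time_s: 11.35
position: [0.5423, -0.2288, 0.1013]
ee_rot: [0.467, 0.531, -0.467, 0.531]
force: [0.8, 0.2, -1.9]
gripper_width: 0.0113
```

```bash
python3 -m jog '[[-1,0.0007,0,0,0,0,0],[-1,0,0,0,0,0,0]]'; python3 -m jog '[[-1,0.0007,0,0,0,0,0],[-1,0,0,0,0,0,0]]'
```

```text
time_s: 11.55
position: [0.5424, -0.2288, 0.1011]
ee_rot: [0.467, 0.531, -0.467, 0.531]
force: [-1.7, 1.5, 3.6]
gripper_width: 0.0114
time_s: 11.75
position: [0.5425, -0.2289, 0.101]
ee_rot: [0.467, 0.53, -0.467, 0.531]
force: [-3.6, 2.7, 6.8]
gripper_width: 0.0113
```

```bash
python3 - <<'E'
from h import *
from station import r
s=r.sense();print(s["position"],s["force"])
c=r.read_camera("wrist");np.savez("w7.npz",pos=s["position"],q=s["ee_rot"],**c)
d=r.read_camera("scene");np.savez("s7.npz",**d)
im=np.zeros((560,800,3),np.uint8)
im[:560,:400]=cv2.resize(c["pixels"][60:270,245:395],(400,560),interpolation=2)
im[:320,400:800]=cv2.resize(d["pixels"][210:306,200:320],(400,320),interpolation=2)
cv2.imwrite("pics/m7.png",im)
E
```

```text
[ 0.54247229 -0.22891148  0.10098471] [-3.62235077  2.74867894  6.84585131]
```

View pics/m7.png

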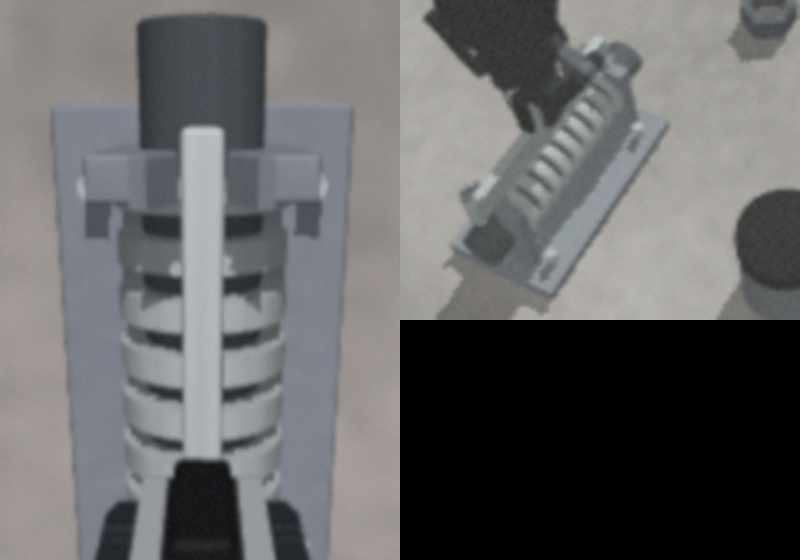

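```bash
python3 - <<'E'
from h import *
c=load("w7.npz");p,M=wcam(c)
for o in (-.011,-.009,.009,.011):
    ys,f=profile(c,p,M,z=.05+np.sqrt(.022**2-o*o),off=(o,))
    a,b=edges(ys,f);print(o,"-y edges",[float(x) for x in a],"+y",[float(x) for x in b])
# comb left end
g=cv2.cvtColor(c["pixels"],cv2.COLOR_BGR2GRAY);K=c["K"]
zt=.101
ys=np.arange(.06,.09,.0005)
for o in (-.002,0,.002):
    W=np.array([np.r_[C0+ux*o+uy*y,zt] for y in ys]);q=(W-p)@M@K.T;uv=(q[:,:2]/q[:,2:]).astype(np.float32)
    f=cv2.remap(g,uv[:,:1].copy(),uv[:,1:].copy(),1).ravel().astype(float);d=np.gradient(f)
    print("end",ys[d.argmin()],f[::6])
print((np.array([.5424,-.2289])-C0)@uy)
E
```

```text
-0.011 -y edges [-32.0, -28.5, 0.0, 14.0, 28.0, 42.0, 56.0] +y [-3.5, 10.0, 24.0, 35.5, 38.0, 51.0]
-0.009 -y edges [-11.0, 0.0, 14.0, 28.0, 42.0, 56.0] +y [-3.5, 10.5, 24.0, 36.5, 51.0]
0.009 -y edges [-11.0, 0.0, 14.0, 28.0, 42.0, 56.0] +y [-2.5, 10.5, 24.0, 37.0, 51.0]
0.011 -y edges [-46.0, -37.5, -29.0, 0.0, 14.0, 28.0, 42.0, 56.0] +y [-3.0, 10.0, 24.0, 35.0, 38.0, 51.0]
end 0.07600000000000001 [185. 184. 185. 185. 187. 199.  76.  77.  77.  77.]
end 0.07600000000000001 [182. 182. 182. 183. 183. 196.  77.  78.  77.  77.]
end 0.07600000000000001 [184. 185. 185. 184. 185. 195.  78.  79.  79.  80.]
-0.0031256986154696185
```

```bash
python3 -m jog '[[-1,0,-0.0005,-0.0004,0,0,0],[-1,0,0,0,0,0,0]]'; python3 -m jog '[[-1,0,0,-0.0004,0,0,0],[-1,0,0,0,0,0,0]]'; python3 -m jog '[[-1,0,0,-0.0004,0,0,0],[-1,0,0,0,0,0,0]]'
```

```text
time_s: 12.05
position: [0.5423, -0.2288, 0.101]
ee_rot: [0.467, 0.53, -0.467, 0.531]
force: [-0.8, 0.7, 5.6]
gripper_width: 0.011
time_s: 12.25
position: [0.5423, -0.2288, 0.101]
ee_rot: [0.467, 0.53, -0.468, 0.531]
force: [-1.6, -0.7, 5.9]
gripper_width: 0.0111
time_s: 12.45
position: [0.5423, -0.2287, 0.101]
ee_rot: [0.467, 0.53, -0.468, 0.532]
force: [-2.2, -1.9, 5.8]
gripper_width: 0.0113
```

```bash
python3 -m jog '[[-1,0,-0.0002,-0.0005,0,0,0],[-1,0,0,0,0,0,0]]'; python3 -m jog '[[-1,0,0,-0.0005,0,0,0],[-1,0,0,0,0,0,0]]'; python3 -m jog '[[-1,0,0,-0.0005,0,0,0],[-1,0,0,0,0,0,0]]'
```

```text
time_s: 12.65
position: [0.5422, -0.2284, 0.1009]
ee_rot: [0.467, 0.529, -0.468, 0.532]
force: [-0.1, -2.3, 2.4]
gripper_width: 0.0107
time_s: 12.85
position: [0.5412, -0.2267, 0.0993]
ee_rot: [0.467, 0.531, -0.467, 0.531]
force: [0.3, -2.9, -0.1]
gripper_width: 0.0109
time_s: 13.05
position: [0.5412, -0.2266, 0.0993]
ee_rot: [0.467, 0.53, -0.468, 0.531]
force: [1.7, -5.0, -3.1]
gripper_width: 0.011
```

```bash
python3 -m jog '[[-1,0.0005,0,0.0008,0,0,0],[-1,0,0,0,0,0,0]]'; python3 -m jog '[[-1,0.001,0,0,0,0,0],[-1,0,0,0,0,0,0]]'; python3 -m jog '[[-1,0.001,0,0,0,0,0],[-1,0,0,0,0,0,0]]'
```

```text
time_s: 13.25
position: [0.5412, -0.2267, 0.0988]
ee_rot: [0.467, 0.531, -0.467, 0.53]
force: [1.8, -2.4, -1.6]
gripper_width: 0.0111
time_s: 13.45
position: [0.5412, -0.2267, 0.0979]
ee_rot: [0.467, 0.531, -0.467, 0.53]
force: [2.4, -2.0, -3.4]
gripper_width: 0.0112
time_s: 13.65
position: [0.5412, -0.2267, 0.097]
ee_rot: [0.467, 0.531, -0.467, 0.53]
force: [1.8, -0.2, -1.3]
gripper_width: 0.0115
```

```bash
python3 -m jog '[[-1,0.001,0.0003,0.0002,0,0,0],[-1,0,0,0,0,0,0]]'; python3 -m jog '[[-1,0.0007,0,0,0,0,0],[-1,0,0,0,0,0,0]]'
```

```text
time_s: 13.85
position: [0.5413, -0.2268, 0.0958]
ee_rot: [0.467, 0.531, -0.468, 0.53]
force: [0.8, -0.5, -2.3]
gripper_width: 0.0113
time_s: 14.05
position: [0.5414, -0.2269, 0.0954]
ee_rot: [0.467, 0.531, -0.468, 0.53]
force: [0.0, 0.6, -1.1]
gripper_width: 0.0115
```

```bash
python3 -m jog '[[-1,0.0005,0,0,0,0,0],[-1,0,0,0,0,0,0]]'; python3 -m jog '[[-1,0.0005,0,0,0,0,0],[-1,0,0,0,0,0,0]]'
```

```text
time_s: 14.25
position: [0.5415, -0.2269, 0.0953]
ee_rot: [0.467, 0.531, -0.467, 0.53]
force: [-1.3, 2.2, 2.5]
gripper_width: 0.0113
time_s: 14.45
position: [0.5415, -0.2269, 0.0953]
ee_rot: [0.467, 0.531, -0.467, 0.53]
force: [-3.4, 3.9, 7.1]
gripper_width: 0.0112
```

```bash
python3 -m jog '[[-1,-0.0006,0,0,0,0,0],[-1,0,0,0,0,0,0],[-0.7,0,0,0,0,0,0],[-0.4,0,0,0,0,0,0],[-0.2,0,0,0,0,0,0],[-0.2,0,0,0,0,0,0],[-0.2,0,0,0,0,0,0]]' 20
python3 - <<'E'
from h import *
from station import r
s=r.sense();print(s["position"],s["force"],s["gripper_width"])
c=r.read_camera("wrist");np.savez("w8.npz",pos=s["position"],q=s["ee_rot"],**c)
d=r.read_camera("scene");np.savez("s8.npz",**d)
im=np.zeros((560,800,3),np.uint8)
im[:560,:400]=cv2.resize(c["pixels"][60:340,220:420],(400,560),interpolation=2)
im[:320,400:800]=cv2.resize(d["pixels"][210:306,200:320],(400,320),interpolation=2)
cv2.imwrite("pics/m8.png",im)
E
```

```text
time_s: 15.15
position: [0.5416, -0.2273, 0.0951]
ee_rot: [0.467, 0.531, -0.468, 0.531]
force: [0.6, 0.4, 0.8]
gripper_width: 0.0343
[ 0.54158443 -0.2272581   0.09508816] [0.64122087 0.38292994 0.81694535] 0.0343104029949283
```

View pics/m8.png

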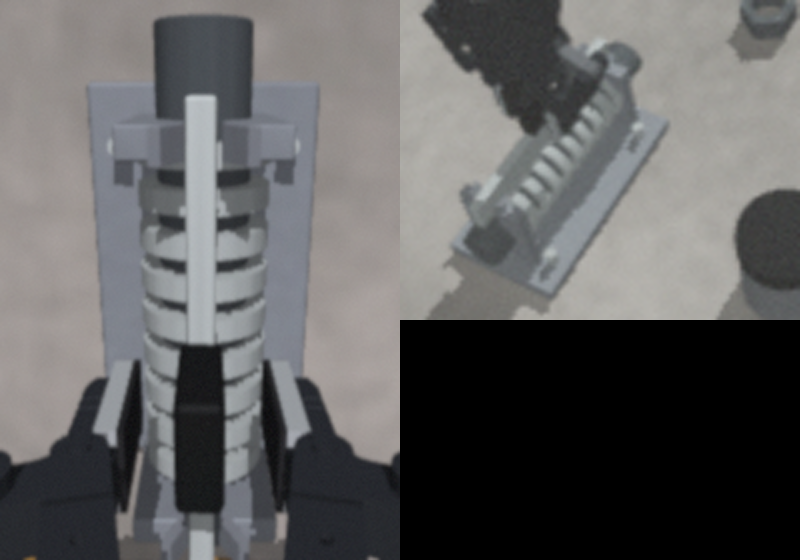

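```bash
python3 -m jog '[[-0.2,-0.01,0,0,0,0,0],[-0.2,-0.03,0,0,0,0,0],[-0.2,-0.03,0,0,0,0,0],[-0.5,-0.01,0,0,0,0,0],[-1,0,0,0,0,0,0],[-1,0,0,0,0,0,0],[-1,0,0,0,0,0,0]]'
python3 - <<'E'
from h import *
from station import r
s=r.sense();print(s["position"],s["force"],s["gripper_width"])
c=r.read_camera("wrist");c.update(pos=s["position"],q=s["ee_rot"]);np.savez("w9.npz",**c)
d=r.read_camera("scene");np.savez("s9.npz",**d)
im=np.zeros((560,800,3),np.uint8)
im[:560,:400]=cv2.resize(c["pixels"][60:340,220:420],(400,560),interpolation=2)
im[:320,400:800]=cv2.resize(d["pixels"][210:306,200:320],(400,320),interpolation=2)
cv2.imwrite("pics/m9.png",im)
p,M=wcam(c);P=cloud(c,p,M)
q=P.reshape(-1,3);L=np.column_stack([(q[:,:2]-C0)@ux,(q[:,:2]-C0)@uy,q[:,2]])
for lo,hi in ((.02,.03),(.03,.04),(.04,.05),(.05,.06),(.06,.07)):
    m=(abs(L[:,0])<.012)&(L[:,1]>lo)&(L[:,1]<hi)&(L[:,2]>.085)&(L[:,2]<.12)
    print(lo,m.sum(),L[m].mean(0).round(4) if m.any() else '',np.median(L[m][:,2]) if m.any() else '')
m=(abs(L[:,0])<.015)&(abs(L[:,1])<.03)&(L[:,2]>.12)&(L[:,2]<.14);print("handle top",m.sum(),L[m].mean(0).round(4),np.median(L[m][:,2]))
E
```

```text
time_s: 15.95
position: [0.5406, -0.2265, 0.1732]
ee_rot: [0.467, 0.532, -0.468, 0.53]
force: [-0.3, 0.9, -0.0]
gripper_width: 0.0002
[ 0.54060305 -0.22653769  0.17319862] [-0.31563101  0.90311193 -0.01809226] 0.0001527090638088018
0.02 118 [-0.001   0.025   0.0961] 0.09614120400478707
0.03 122 [-0.0011  0.0349  0.0962] 0.09618467402500676
0.04 127 [-0.001   0.0449  0.0962] 0.09633600257630487
0.05 129 [-0.001   0.0548  0.0961] 0.0961397031587379
0.06 315 [-0.0002  0.0651  0.0927] 0.09331068126724584
handle top 634 [-0.0011  0.0009  0.1294] 0.1299274318057137
```

View pics/m9.png

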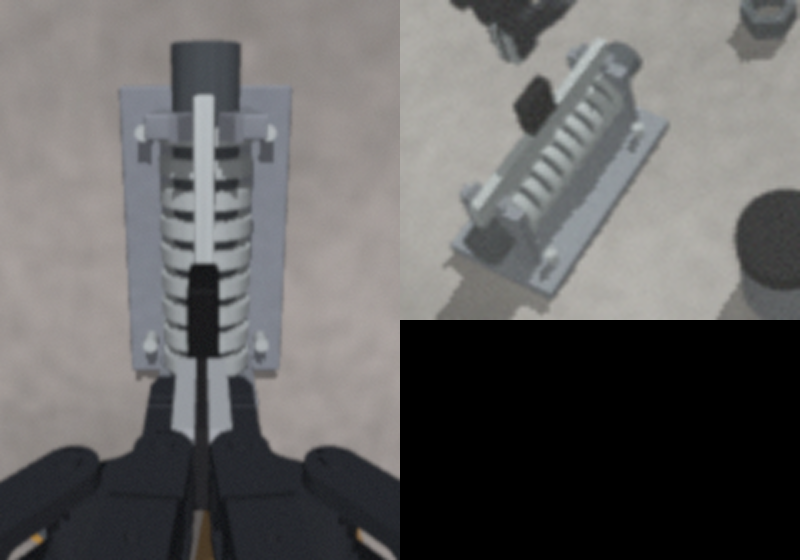

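```bash
python3 - <<'E'
from h import *
from station import r
s=r.sense();plan(s,C0-.001*ux+.034*uy,.105,7.3)
E
```

```text
shift(now axes) [ 68.4   0.5 -34.5] shift(target axes) [ 68.4   0.4 -34.6] rotvec [-0.04 -0.09  0.16]
shift(now axes) [ 68.4   0.5 -34.5] shift(target axes) [68.4 -0.4 34.6] rotvec [1.7996e+02 2.5000e-01 1.4000e-01]
```

```bash
python3 -m jog '[[-1,0,0.0005,-0.0175,0,0,0],[-1,0,0,-0.017,0,0,0],[-1,0,0,0,0,0,0],[-1,0.025,0,0,0,0,0],[-1,0.025,0,0,0,0,0],[-1,0.015,0,0,0,0,0],[-1,0,0,0,0,0,0],[-1,0,0,0,0,0,0]]'
python3 -m jog '[[-1,0.002,0,0,0,0,0],[-1,0,0,0,0,0,0]]'
```

```text
time_s: 16.85
position: [0.5379, -0.1928, 0.1105]
ee_rot: [0.467, 0.531, -0.467, 0.531]
force: [0.4, -0.5, 1.1]
gripper_width: -0.0001
time_s: 17.05
position: [0.5385, -0.1933, 0.1093]
ee_rot: [0.467, 0.53, -0.467, 0.531]
force: [0.3, 0.3, -0.1]
gripper_width: -0.0002
```

```bash
python3 -m jog '[[-1,0.006,-0.001,0,0,0,0],[-1,0.004,0,0,0,0,0],[-1,0,0,0,0,0,0],[-1,0,0,0,0,0,0]]'
python3 -m jog '[[-1,0.0015,0,0,0,0,0],[-1,0,0,0,0,0,0]]'
```

```text
time_s: 17.45
position: [0.5366, -0.1929, 0.0979]
ee_rot: [0.467, 0.531, -0.468, 0.53]
force: [-0.1, -1.0, -0.3]
gripper_width: 0.0
time_s: 17.65
position: [0.5367, -0.193, 0.0965]
ee_rot: [0.467, 0.531, -0.468, 0.531]
force: [-0.3, -0.5, 0.9]
gripper_width: -0.0
```

```bash
python3 -m jog '[[-1,0.0006,0,0,0,0,0],[-1,0,0,0,0,0,0]]';python3 -m jog '[[-1,0.0004,0,0,0,0,0],[-1,0,0,0,0,0,0]]'
```

```text
time_s: 17.85
position: [0.5369, -0.193, 0.0961]
ee_rot: [0.467, 0.531, -0.467, 0.531]
force: [0.4, 0.1, 0.8]
gripper_width: -0.0002
time_s: 18.05
position: [0.5371, -0.193, 0.096]
ee_rot: [0.467, 0.53, -0.467, 0.531]
force: [-0.2, 1.2, 2.0]
gripper_width: 0.0001
```

```bash
python3 -m jog '[[-1,0.0005,0,0,0,0,0],[-1,0,0,0,0,0,0],[-1,0,0,0,0,0,0]]';python3 -m jog '[[-1,0.0003,0,0,0,0,0],[-1,0,0,0,0,0,0],[-1,0,0,0,0,0,0]]'
```

```text
time_s: 18.35
position: [0.5373, -0.193, 0.096]
ee_rot: [0.467, 0.53, -0.467, 0.531]
force: [-0.5, 1.8, 5.1]
gripper_width: 0.0001
time_s: 18.65
position: [0.5374, -0.193, 0.096]
ee_rot: [0.467, 0.53, -0.467, 0.531]
force: [-1.5, 2.1, 7.0]
gripper_width: -0.0001
```

```bash
python3 -m jog '[[-1,-0.005,0,0,0,0,0],[-1,-0.025,0,0,0,0,0],[-1,-0.03,0,0,0,0,0],[-1,-0.015,0,0,0,0,0],[-1,0,0,0,0,0,0],[-1,0,0,0,0,0,0]]'
python3 - <<'E'
from h import *
from station import r
s=r.sense();plan(s,C0-.001*ux-.036*uy,.105,7.3)
c=r.read_camera("wrist");c.update(pos=s["position"],q=s["ee_rot"]);p,M=wcam(c);P=cloud(c,p,M)
q=P.reshape(-1,3);L=np.column_stack([(q[:,:2]-C0)@ux,(q[:,:2]-C0)@uy,q[:,2]])
for lo,hi in ((.02,.03),(.03,.04),(.04,.05),(.05,.06),(.066,.076)):
    m=(abs(L[:,0])<.012)&(L[:,1]>lo)&(L[:,1]<hi)&(L[:,2]>.085)&(L[:,2]<.12)
    print(lo,m.sum(),L[m].mean(0).round(4) if m.any() else '',np.median(L[m][:,2]) if m.any() else '')
E
```

```text
time_s: 19.25
position: [0.5364, -0.1929, 0.1691]
ee_rot: [0.467, 0.531, -0.468, 0.53]
force: [-0.4, -0.4, -0.1]
gripper_width: -0.0002
shift(now axes) [64.1  0.5 69.4] shift(target axes) [64.1  0.3 69.4] rotvec [-0.05  0.    0.05]
shift(now axes) [64.1  0.5 69.4] shift(target axes) [ 64.1  -0.3 -69.4] rotvec [ 1.7995e+02  8.0000e-02 -0.0000e+00]
0.02 109 [-0.0008  0.0251  0.0962] 0.09615187751536775
0.03 113 [-0.0008  0.0349  0.0961] 0.09609334596466546
0.04 117 [-0.0007  0.0449  0.0961] 0.09610450492144346
0.05 118 [-0.0008  0.0548  0.0961] 0.09604212270850711
0.066 212 [-0.0002  0.07    0.0932] 0.09519836106152091
```

```bash
python3 -m jog '[[-1,0,0.0003,0.0235,0,0,0],[-1,0,0,0.023,0,0,0],[-1,0,0,0.023,0,0,0],[-1,0,0,0,0,0,0],[-1,0.025,0,0,0,0,0],[-1,0.025,0,0,0,0,0],[-1,0.01,0,0,0,0,0],[-1,0,0,0,0,0,0]]'
python3 -m jog '[[-1,0,0,0,0,0,0],[-1,0.003,0,0,0,0,0],[-1,0,0,0,0,0,0]]'
```

```text
time_s: 20.1
position: [0.5439, -0.2602, 0.1068]
ee_rot: [0.467, 0.533, -0.468, 0.529]
force: [0.8, -0.1, -0.8]
gripper_width: -0.0002
time_s: 20.4
position: [0.5464, -0.2621, 0.1078]
ee_rot: [0.467, 0.53, -0.467, 0.531]
force: [0.6, 0.6, -0.1]
gripper_width: 0.0004
```

```bash
python3 -m jog '[[-1,0.005,0,0,0,0,0],[-1,0.004,0,0,0,0,0],[-1,0,0,0,0,0,0],[-1,0,0,0,0,0,0]]'
python3 -m jog '[[-1,0.0012,0,0,0,0,0],[-1,0,0,0,0,0,0]]'
```

```text
time_s: 20.8
position: [0.5456, -0.2618, 0.0976]
ee_rot: [0.467, 0.531, -0.468, 0.53]
force: [-0.9, -0.9, 0.7]
gripper_width: -0.0002
time_s: 21.0
position: [0.5458, -0.2619, 0.0966]
ee_rot: [0.467, 0.531, -0.468, 0.531]
force: [-0.6, 0.9, 0.3]
gripper_width: 0.0001
```

```bash
python3 -m jog '[[-1,0.0008,0,0,0,0,0],[-1,0,0,0,0,0,0]]';python3 -m jog '[[-1,0.0005,0,0,0,0,0],[-1,0,0,0,0,0,0],[-1,0,0,0,0,0,0]]';python3 -m jog '[[-1,0.0003,0,0,0,0,0],[-1,0,0,0,0,0,0],[-1,0,0,0,0,0,0]]'
```

```text
time_s: 21.2
position: [0.546, -0.262, 0.0961]
ee_rot: [0.467, 0.531, -0.467, 0.531]
force: [-0.1, 0.1, 0.9]
gripper_width: 0.0003
time_s: 21.5
position: [0.5462, -0.262, 0.096]
ee_rot: [0.467, 0.53, -0.467, 0.531]
force: [0.1, 1.5, 5.0]
gripper_width: -0.0003
time_s: 21.8
position: [0.5464, -0.262, 0.096]
ee_rot: [0.467, 0.53, -0.467, 0.531]
force: [-0.8, 2.5, 7.5]
gripper_width: 0.0002
```

Pressed with about 7 N on each side. Next I retreat and check.

```bash
python3 -m jog '[[-1,-0.005,0,0,0,0,0],[-1,-0.025,0,0,0,0,0],[-1,-0.03,0,0,0,0,0],[-1,-0.04,0,0,0,0,0],[-1,-0.02,0,0,0,0,0],[-1,0,0,0,0,0,0],[-1,0,0,0,0,0,0]]'
python3 - <<'E'
from h import *
from station import r
s=r.sense();print(s["position"],s["force"])
c=r.read_camera("wrist");c.update(pos=s["position"],q=s["ee_rot"]);p,M=wcam(c);P=cloud(c,p,M)
d=r.read_camera("scene")
q=P.reshape(-1,3);L=np.column_stack([(q[:,:2]-C0)@ux,(q[:,:2]-C0)@uy,q[:,2]])
for lo,hi in ((-.055,-.045),(-.045,-.035),(-.035,-.025),(-.01,.01),(.025,.035),(.035,.045),(.045,.055)):
    m=(abs(L[:,0])<.012)&(L[:,1]>lo)&(L[:,1]<hi)&(L[:,2]>.085)&(L[:,2]<.14)
    print(lo,m.sum(),L[m].mean(0).round(4) if m.any() else '',np.median(L[m][:,2]) if m.any() else '')
im=np.zeros((560,800,3),np.uint8)
im[:560,:400]=cv2.resize(c["pixels"][60:340,220:420],(400,560),interpolation=2)
im[:320,400:800]=cv2.resize(d["pixels"][210:306,200:320],(400,320),interpolation=2)
im[320:560,400:784]=cv2.resize(d["pixels"],(384,240),interpolation=3)
cv2.imwrite("pics/m10.png",im)
E
```

```text
time_s: 22.5
position: [0.5456, -0.2618, 0.2145]
ee_rot: [0.467, 0.531, -0.468, 0.531]
force: [-0.1, 0.2, -1.1]
gripper_width: 0.0004
[ 0.54561495 -0.2618496   0.2145453 ] [-0.09576763  0.2478495  -1.06456178]
-0.055 78 [-0.0012 -0.05    0.096 ] 0.095878706914514
-0.045 75 [-0.0012 -0.04    0.096 ] 0.0959960468917867
-0.035 69 [-0.0012 -0.0307  0.0962] 0.09623694094176583
-0.01 343 [-1.3e-03  1.0e-04  1.3e-01] 0.12999197500728885
0.025 101 [-0.0007  0.0301  0.0962] 0.09614866756249635
0.035 108 [-0.0007  0.0401  0.096 ] 0.09595635734307895
0.045 108 [-0.0007  0.0502  0.0963] 0.09632648749698905
```

View pics/m10.png

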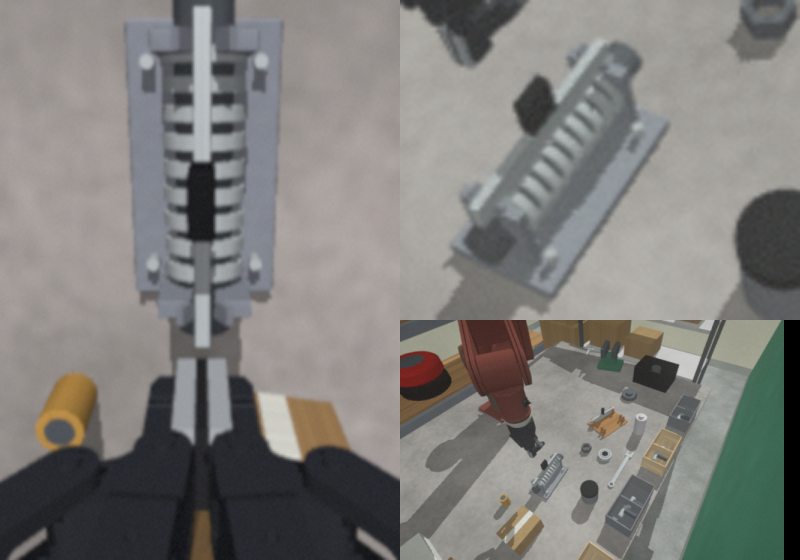

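The comb stands level: its plate top is 96 mm above the bench all along, the handle top is at 130 mm, and the robot is clear of it.

```bash
python3 -c "
from station import r
r.hand_in()"
```

```text
the job is handed in; nothing more can be done
```

The coarse comb is seated in the jack screw's thread and released, and the job was handed in at about 22.5 s of the 67 s allowed.

- **Seating:** I lowered the comb through the slots until its teeth met the crests. I then slid it about 2 mm along the screw towards the robot's left. It dropped about 5.7 mm in all, against a nominal 6 mm, and came home.
- **Forces:** The wrist never read more than about 8 N while the comb was feeling along the screw or being pressed. The two press checks, left then right of the handle, peaked at about 7 N each.
- **Last checks:** The plate's top edge measured 96 mm above the bench on both sides of the handle, all within about 0.3 mm. The handle top measured 130 mm. Both are the heights expected for a comb that is fully home and level, with its centre about 26 mm above the crests and within a few millimetres of the middle of the screw.
- **Surroundings:** The fine comb was still in its rack and nothing else looked moved in the last overview picture; I checked this by eye only, not by measurement. The gripper was about 80 mm above the comb when I handed in.

One reading disagreed: the top camera put the grooves about 2 mm off from the wrist camera. I relied on the wrist camera and on feel, and the drop into the thread confirmed it.

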